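# Hang the loaded parts caddy on the bench rail and slide it home under the keeper

### The arm

A 7-joint arm with a two-finger parallel gripper is mounted at the origin on a cart in front of the work surface, level with it; the furniture and walls round the work are solid. World frame = base frame: x ahead of the robot, y to its left, z up, the work surface at z = 0. Lengths are in m, angles in rad, forces in N, time in s.
With the tool pointing down it reaches from about 0.375 to 0.925 m from the base axis. Payload 3.1 kg.
Tool frame: the origin (TCP) lies on the centre line of the jaws, within the pads' length; the fingertips stand tip_extent ahead of it and the grasp point (between the pads) lies 6 mm ahead of it (tip_extent is the distance from the TCP to the fingertips, in m); z points along the fingers, y is the line along which they close (so a half turn about z gives the same grasp; the last joint's range is limited). The gripper opens to 85 mm and grips with 20 to 120 N. Pads are 22 mm wide; open, the fingers measure 114 mm over their backs; the gripper's body (76 mm by 85 mm) begins 54 mm behind the grasp point. The pads swing forward as they close: fully open they stand 13 mm farther back than shut.
Start: joints at [-1.439, 0.383, 0.044, 1.598, -0.018, 1.161, -0.05], TCP at [0.148, 0.633, 0.256] pointing down, gripper open.
Joint ranges: [-2.61, 2.61], [-0.41, 2.15], [-1.48, 1.57], [0, 2.5], [-1.57, 4.71], [0.05, 1.97], [-2.85, 2.85]. Speed limits (rad/s): [2.79, 2.79, 3.14, 3.14, 3.14, 3.14, 3.14].

### API

Orientations are given as a 3x3 rotation matrix whose columns are the frame's x, y, z axes.
In Python, from plant import * gives the robot as it stands.
- The arm moves only by the tool servo_tool, never from a script. Its argument "rows" is a list of rows, each a list of 7 numbers: the turn, a rotation vector about the tool's x, y, z as a fraction of full scale, then the shift along the tool's x, y, z as a fraction of full scale, then the opening, from -1 (shut) to 1 (fully open). A call has exactly 5 rows; each row shifts and turns the commanded pose from where the row before left it, along the tool's axes as they then stand; what a row does not reach is not made up. Full scale, the value 1, is 40 mm for a shift and 0.1 rad for a turn. A row lasts 1/12 s, in which the tool goes at most 41.7 mm and 7.16 degrees, less where a joint would pass 70% of its speed; a pose out of reach is approached as far as the arm can. A call with a number of a shift or a turn outside -1 to 1 is refused whole. A call with a gripper value outside its range is refused whole. The fingers move at their own pace and stop on an object; "force" is the grip in N (left out, the last holds). Time passes only in rows, so rows that do not move let the fingers close, or fill a call up. It gives the time, the measured TCP pose, the force, the opening and the grip force at its end, in the units of the state.
- get_state(): the state, without advancing time (a new reading comes with each control period).
- read_camera(name): name is "scene" or "top" or "wrist"; returns the picture (400x640x3 uint8, blue, green, red); there is no depth.
- camera_info(name): a dict with "fx", "fy", "cx", "cy" (pixels), "k1" (the pictures are not rectified: a ray, as slopes to the right and down, at radius r is drawn at 1 + k1 r^2 times it, then the intrinsics apply), "R" (3x3) and "t" (3): a world point X has camera coordinates R X + t; the wrist camera has in their place "T_tool_cam" (4x4, takes a point from camera to tool coordinates, whose origin is the TCP and whose axes are the flange's). Camera axes: x right, y down, z forward; pixel columns grow to the right and rows downward; lengths in m; the calibration is good to about 2 mm. A picture is of the moment at which its call begins: read the wrist's pose just before it. camera_info takes no time and is no camera call.
- close_job(): hands the job in; it is judged then, once.
The state is a dict: "time": time; "qpos": joint angles; "dq": joint speeds; "effort": joint torques, N m; "eef_pos": TCP position; "tcp_rot": TCP orientation; "contact_force": force on the tool from outside, world axes, zero at the start; "ft_torque": the same for the moment, N m; "grip_width": finger opening in m; "finger_force": force on a finger pad.
Only numpy, scipy, OpenCV 4.12 (cv2) and the standard library are available. Lean on these libraries where they do the work, as an engineer would, in place of code of your own. Each camera call takes 0.05 s, during which the arm holds its last target. There are 200 camera calls.

### The job

Hang the loaded parts caddy on the bench rail: lift it off the bench by its wooden grip, hook it over the open left-hand part of the rail, then slide it along to the right, under the keeper, until its side meets the right-hand end lug. It is front-heavy: ease it down on its hook until the rail carries it and it has tipped forward with its lower back resting on the strip below the rail, and only then let go, so that it neither drops nor slaps. Do not force it against the stand, spill nothing, and leave the things standing about where they are.

Things in the scene. Friction and masses are not known exactly. Their poses are not given: they have to be found in the camera images.
- stand: Grey stand bolted to the bench; two 20 mm uprights at y +-170 mm behind the rail, tops 204 mm up, feet 90 mm forward. Origin: on the bench under the middle of the rail's front face; x to its back, y left along the rail, z up. The rail is a steel strip 360 long, 4 thick (x 0 to 4 mm), 25 deep, clamped at any height: top edge 115 to 185 mm up, not measured. Rigid.
- open_part (a point): Point on the bench under the rail (mid-thickness), at y = +55 mm of the stand: middle of the part of the rail that is open from above (y = -30 to +152 mm) for the caddy to be hooked on. A second strip with the same front face, 38 to 58 mm below the rail's top edge, is the rest for the lower back of whatever hangs there.
- keeper_end (a point): Point on the bench under the rail (mid-thickness) at the left end of the keeper, y = -30 mm of the stand. The keeper is a steel cover that stops things being lifted off: from y = -152 to -30 mm it comes from behind over the rail, its underside 8 mm above the rail's top edge, its front edge at x = 2 mm; 15 mm is free behind the rail.
- lug_face (a point): Point on the bench under the inner face of the right-hand end lug, y = -152 mm of the stand. The lugs (one at each end, the other's face at y = +152 mm) reach 16 mm forward of the rail and 12 mm above it. Black clamp knobs at y = +-170 mm stand 24 mm forward of the rail. A caddy touching the right-hand lug has its origin at y = -102 mm of the stand.
- caddy: Open sheet-metal caddy standing on the bench, 90 (x) by 100 (y) by 60 mm high, walls 3 mm, 0.25 to 0.40 kg plus 0.29 kg of contents. Origin: middle of its underside; x to its back, y left, z up; brass label frame on the front. Hung, it tips forward about 0.07 rad (4 degrees) until the low part of its back bears on the rest strip below the rail.
- caddy_grip (a point): Middle of the caddy's wooden grip bar, 107 mm above its origin. The bar runs along the caddy's x, 84 mm long, 12 mm wide (y), 14 mm high, on a strap at each end; 40 mm free under it down to the rim.
- caddy_hook (a point): Middle of the hook's throat at the underside of its flange: 57 mm above the caddy's origin, 49 mm behind it. The hook, on the back (outer face 45 mm behind the origin), is 80 mm wide; flange 3 mm thick; a down-turned leg, 3 mm thick, tip 12 mm below this point. Throat 7.5 mm at the flange, flaring to 10 mm at the tip. Hung, the flange lies on the rail's top edge, leg behind the rail.
- bush_1: Brass bush, 34 mm across, 30 mm high, loose in the caddy near its front. Origin: middle of its underside.
- bush_2: Steel bush, 28 mm across, 22 mm high, loose in the caddy near its front. Origin: middle of its underside.
- bolt: Hexagon bolt with nut, 70 mm long, 27 mm wide, lying loose across the caddy near its back. Origin: middle of its underside.
- insulator_1: White porcelain insulator, 40 mm across, 54 mm high, standing to the right of the stand. Bystander. Origin: middle of its underside.
- nut_tin: Tin of nuts, 74 mm across, 45 mm high, standing behind the caddy at the left end of the bench. Bystander. Origin: middle of its underside.
- coil_bobbin: Wound coil bobbin, 56 mm across, 48 mm high, standing to the right of the stand. Bystander. Origin: middle of its underside.

How it is judged:
At the end, for the whole second after the job is handed in: The caddy hangs on the rail at rest and let go: side within 5 mm of the right-hand end lug (so under the keeper), back within about 10 mm of the rail, tipped less than 0.15 rad, square to the rail within 0.06 rad, its weight on the stand, and both bushes and the bolt still inside it (y of caddy in the frame of stand below -0.097 m and x of caddy in the frame of stand between -0.058 and -0.038 m and z of caddy in the frame of stand between 0.048 and 0.135 m and angle between caddy's own z axis and vertical below 0.15 rad and angle between the y axis of caddy and the y axis of stand, either way round below 0.06 rad and contact force between caddy and stand above 1.5 N and linear speed of caddy below 0.02 m/s and contact force between caddy and the fingers below 0.01 N and z of bush_1 in the frame of caddy between -0.005 and 0.03 m and horizontal distance between each of bush_1, bush_2, bolt and caddy below 0.065 m and z of bush_2 in the frame of caddy between -0.005 and 0.03 m and z of bolt in the frame of caddy between -0.005 and 0.03 m); the robot touches nothing.
It fails at once if the caddy is pressed or knocked against the stand or its rail with more than 40 N, or slaps against it so when let go (contact force between caddy and stand above 40 N).
It fails at once if the robot knocks against the stand with more than 15 N (contact force between the arm and stand above 15 N).
It fails at once if the caddy drops or swings (faster than 0.2 m/s or 3 rad/s) while the fingers do not hold it (contact force between caddy and the fingers below 0.01 N and (linear speed of caddy above 0.2 m/s or angular speed of caddy above 3 rad/s)).
It fails at once if the caddy is tilted more than 0.5 rad (angle between caddy's own z axis and vertical above 0.5 rad).
It fails at once if the insulator, nut tin or coil bobbin is moved more than 20 mm (distance of any of insulator_1, nut_tin, coil_bobbin from where it was at the start of the episode above 0.02 m).
It also fails if it takes over 72 s, if anything falls off the work surface, if the arm or the gripper's body presses on something with over 40 N, if the wrist force passes 120 N, or if a joint passes its speed limit or range.

## Working session

There is one attempt and no reset: what is moved stays moved. The work goes in short steps, Python scripts to look and compute and a tool call to move; the robot and the scene stay as the last step left them, time stands still between calls to the robot, and variables do not carry over. Pictures are saved under pics/ and viewed, at most 10 in all, crops included, and the job is handed in when it is done.

Besides the shell and the picture viewer there is one more tool, called after ">>>" as name(argument=value, ...), one argument or row to a line, values as JSON. servo_tool: Moves the arm, as the interface text tells. Its arguments: {"type":"object","properties":{"rows":{"type":"array"},"force":{"type":"number"}},"required":["rows"]}

```bash
mkdir -p pics; ls; python3 - <<'E'
from plant import *
import cv2,numpy as np
np.set_printoptions(precision=4,suppress=True)
s=get_state();print({k:np.array(v).round(3).tolist() for k,v in s.items()})
for n in("scene","top","wrist"):
    cv2.imwrite(f"pics/{n}0.png",read_camera(n));print(n,camera_info(n))
E
```

```text
pics
{'time': 0.0, 'qpos': [-1.439, 0.384, 0.044, 1.6, -0.018, 1.161, -0.05], 'dq': [0.003, -0.0, 0.0, 0.0, -0.0, -0.0, -0.0], 'effort': [0.0, -43.346, 1.024, -24.951, 0.011, 0.011, -0.0], 'eef_pos': [0.148, 0.632, 0.255], 'tcp_rot': [[-0.974, 0.228, -0.0], [0.228, 0.974, -0.003], [-0.0, -0.003, -1.0]], 'contact_force': [0.049, -0.482, -0.697], 'ft_torque': [0.032, -0.007, 0.037], 'finger_force': 0.0, 'grip_width': 0.086}
scene {'fx': 502.3351301167718, 'fy': 502.3351301167718, 'cx': 323.28991289378274, 'cy': 186.90440376050663, 'k1': -0.043466312665338146, 'R': array([[ 0.8589, -0.5121, -0.005 ],
       [-0.3348, -0.5542, -0.7621],
       [ 0.3875,  0.6562, -0.6474]]), 't': array([-0.4642,  0.2471,  1.3889])}
top {'fx': 405.19978397892663, 'fy': 405.19978397892663, 'cx': 322.0710026918427, 'cy': 206.26620081871914, 'k1': -0.04171306156901632, 'R': array([[ 0.012 , -0.9999,  0.0051],
       [-0.9856, -0.0126, -0.1686],
       [ 0.1687, -0.003 , -0.9857]]), 't': array([-0.0586,  0.5384,  1.2063])}
wrist {'fx': 292.683421672037, 'fy': 292.683421672037, 'cx': 317.31724026812117, 'cy': 201.9489245145595, 'k1': -0.04597643816911429, 'T_tool_cam': array([[-0.0005, -0.9583, -0.2858,  0.0721],
       [ 1.    , -0.0003, -0.001 ,  0.0008],
       [ 0.0008, -0.2859,  0.9583, -0.117 ],
       [ 0.    ,  0.    ,  0.    ,  1.    ]])}
```

View pics/scene0.png

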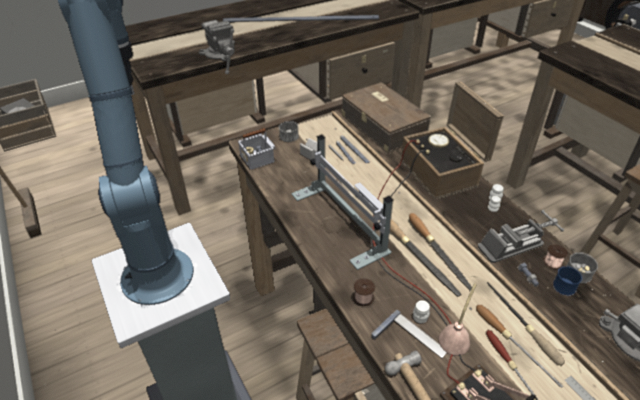

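View pics/top0.png

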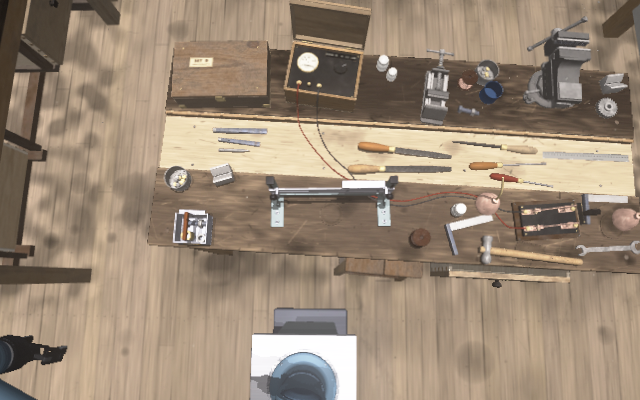

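The scene view shows the caddy near (257,150), the nut tin at (288,130) and the stand from (318,160) to (385,225). In the top view the caddy is at (192,228), the tin at (177,180), and the stand uprights at (272,188) and (388,188). The bobbin is at (420,238) and the insulator at (458,210).

```bash
python3 - <<'E'
import cv2,numpy as np
t=cv2.imread("pics/top0.png");s=cv2.imread("pics/scene0.png")
a=cv2.resize(t[165:255,160:420],None,fx=3,fy=3,interpolation=cv2.INTER_CUBIC)
b=cv2.resize(s[110:200,225:355],None,fx=3,fy=3,interpolation=cv2.INTER_CUBIC)
c=cv2.resize(s[170:260,300:430],None,fx=3,fy=3,interpolation=cv2.INTER_CUBIC)
cv2.imwrite("pics/crop0.png",np.vstack([a,np.hstack([b,c])]))
E
```

```text
(no output)
```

View pics/crop0.png

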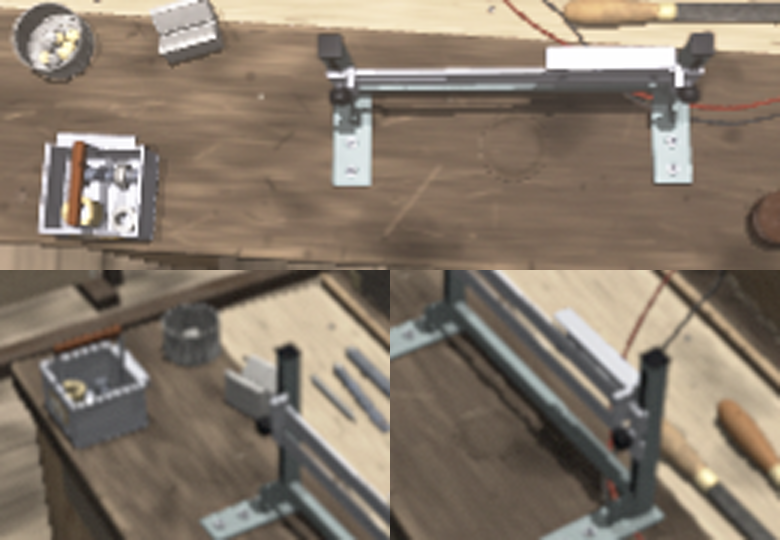

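```bash
cat > h.py <<'E'
from plant import *
import cv2,numpy as np
np.set_printoptions(precision=4,suppress=True)
def cam(n,s=None):
    c=camera_info(n)
    K=np.array([[c['fx'],0,c['cx']],[0,c['fy'],c['cy']],[0,0,1]]);d=np.array([c['k1'],0,0,0.])
    if n=="wrist":
        T=np.eye(4);T[:3,:3]=s['tcp_rot'];T[:3,3]=s['eef_pos'];M=T@np.array(c['T_tool_cam'])
        R=M[:3,:3].T;t=-R@M[:3,3]
    else: R,t=np.array(c['R']),np.array(c['t'])
    return K,d,R,t
def ray(C,uv):
    K,d,R,t=C
    p=cv2.undistortPoints(np.array(uv,float).reshape(-1,1,2),K,d).reshape(-1,2)
    return -R.T@t,np.c_[p,np.ones(len(p))]@R
def plane(C,uv,z):
    o,D=ray(C,uv);return o+D*((z-o[2])/D[:,2])[:,None]
def tri(C1,u1,C2,u2):
    out=[]
    for a,b in zip(np.reshape(u1,(-1,2)),np.reshape(u2,(-1,2))):
        o1,d1=ray(C1,a);o2,d2=ray(C2,b);A=np.c_[d1[0],-d2[0]]
        l=np.linalg.lstsq(A,o2-o1,rcond=None)[0];p=o1+l[0]*d1[0];q=o2+l[1]*d2[0];out.append(np.r_[(p+q)/2,np.linalg.norm(p-q)])
    return np.array(out)
def proj(C,X):
    K,d,R,t=C;return cv2.projectPoints(np.array(X,float).reshape(-1,1,3),cv2.Rodrigues(R)[0],t,K,d)[0].reshape(-1,2)
E
python3 - <<'E'
from h import *
T=cam("top");S=cam("scene")
ct=lambda x,y:(160+x/3,165+y/3)
print("feet",plane(T,[ct(333,186),ct(371,186),ct(655,184),ct(692,184)],.006))
print("uprights top",plane(T,[ct(330,42),ct(702,42)],.204))
im=cv2.imread("pics/top0.png");h=cv2.cvtColor(im,cv2.COLOR_BGR2HSV)
m=cv2.inRange(h,(3,130,60),(18,255,255));m[:, :165]=0;m[:,215:]=0;m[:205]=0;m[250:]=0
c=max(cv2.findContours(m,0,2)[0],key=cv2.contourArea);r=cv2.minAreaRect(c);print(r)
b=plane(T,cv2.boxPoints(r),.114);print("grip",b,b.mean(0))
print("caddy rim corners TL,TR,BR,BL z60",plane(T,[ct(48,146),ct(150,144),ct(154,236),ct(40,234)],.06))
# rail top front: left end & right end, top and scene
print("rail for heights",[plane(T,[ct(328,72),ct(703,70)],z).ravel() for z in(.115,.15,.185)])
print("keeper", plane(T,[ct(546,58)],.17))
sc=lambda x,y:(300+x/3,170+(y-270)/3)
print("grip scene", plane(S,[(253.5,132)],.107))
print("tin,ins,bob",plane(T,[ct(53,45)],.045),plane(T,[(458,209)],.054),plane(T,[(420,237)],.048))
E
```

```text
feet [[ 0.4773  0.1087  0.006 ]
 [ 0.4778  0.0686  0.006 ]
 [ 0.4837 -0.2311  0.006 ]
 [ 0.4842 -0.2703  0.006 ]]
uprights top [[ 0.5856  0.0914  0.204 ]
 [ 0.5901 -0.2471  0.204 ]]
((184.89825439453125, 225.52655029296875), (3.0598740577697754, 27.139751434326172), 3.814074993133545)
grip [[0.4264 0.3505 0.114 ]
 [0.5056 0.3507 0.114 ]
 [0.5051 0.3416 0.114 ]
 [0.4259 0.3416 0.114 ]] [0.4658 0.3461 0.114 ]
caddy rim corners TL,TR,BR,BL z60 [[0.508  0.3943 0.06  ]
 [0.5114 0.2898 0.06  ]
 [0.418  0.2804 0.06  ]
 [0.4183 0.396  0.06  ]]
rail for heights [array([ 0.5767,  0.1039,  0.115 ,  0.5836, -0.264 ,  0.115 ]), array([ 0.5693,  0.0993,  0.15  ,  0.5759, -0.2575,  0.15  ]), array([ 0.5618,  0.0947,  0.185 ,  0.5682, -0.251 ,  0.185 ])]
keeper [[ 0.581  -0.1067  0.17  ]]
grip scene [[0.4722 0.3563 0.107 ]]
tin,ins,bob [[0.6171 0.4023 0.045 ]] [[ 0.5345 -0.4715  0.054 ]] [[ 0.4472 -0.3525  0.048 ]]
```

>>> servo_tool(
  rows=[
    [0,0,-0.8,0,0,0,1],
    [0,0,-0.8,0,0,0,1],
    [0,0,-0.7,0,0,0,1],
    [0,0,0,-0.72,-0.65,0,1],
    [0,0,0,-0.72,-0.65,0,1],
  ],
  force=80,
)

```text
time: 0.57
eef_pos: [0.2022, 0.582, 0.2555]
tcp_rot: [[-1.0, -0.008, -0.002], [-0.008, 1.0, 0.0], [0.002, 0.0, -1.0]]
contact_force: [1.9, -0.3, 0.3]
grip_width: 0.0854
finger_force: 0.0
```

>>> servo_tool(
  rows=[
    [0,0,0,-0.72,-0.65,0,1],
    [0,0,0,-0.72,-0.65,0,1],
    [0,0,0,-0.72,-0.65,0,1],
    [0,0,0,-0.72,-0.65,0,1],
    [0,0,0,-0.72,-0.65,0,1],
  ],
)

```text
time: 0.98
eef_pos: [0.3507, 0.4492, 0.256]
tcp_rot: [[-1.0, -0.0, -0.0], [-0.0, 1.0, -0.0], [0.0, -0.0, -1.0]]
contact_force: [0.0, 1.4, -0.8]
grip_width: 0.0856
finger_force: 0.0
```

>>> servo_tool(
  rows=[
    [0,0,0,-0.72,-0.65,0,1],
    [0,0,0,-0.72,-0.65,0,1],
    [0,0,0,-0.72,-0.65,0,1],
    [0,0,0,-0.3,-0.3,0,1],
    [0,0,0,0,0,0,1],
  ],
)

```text
time: 1.4
eef_pos: [0.4532, 0.3545, 0.2562]
tcp_rot: [[-1.0, 0.011, 0.002], [0.011, 1.0, -0.003], [-0.002, -0.003, -1.0]]
contact_force: [0.6, -0.6, -0.0]
grip_width: 0.0854
finger_force: 0.0
```

```bash
python3 - <<'E'
from h import *
s=get_state();im=read_camera("wrist");cv2.imwrite("pics/w1.png",im)
print(s['time'],s['eef_pos'],np.array(s['tcp_rot']),s['contact_force'])
C=cam("wrist",s);h=cv2.cvtColor(im,cv2.COLOR_BGR2HSV)
m=cv2.inRange(h,(3,130,50),(18,255,255))
c=max(cv2.findContours(m,0,2)[0],key=cv2.contourArea);r=cv2.minAreaRect(c);print(r)
b=plane(C,cv2.boxPoints(r),.114);print(b,b.mean(0))
E
```

```text
1.4 [0.4532 0.3545 0.2562] [[-0.9999  0.0111  0.0023]
 [ 0.0111  0.9999 -0.0031]
 [-0.0024 -0.0031 -1.    ]] [ 0.5917 -0.6418 -0.0464]
((311.5, 226.0), (46.0, 9.0), 90.0)
[[0.4597 0.3449 0.114 ]
 [0.4598 0.3532 0.114 ]
 [0.5066 0.3526 0.114 ]
 [0.5065 0.3438 0.114 ]] [0.4832 0.3486 0.114 ]
```

View pics/w1.png

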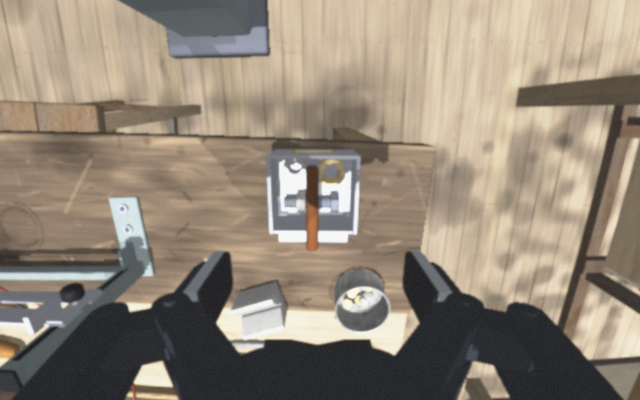

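The wrist view shows the grip bar running from about (312,167) to (312,250). The caddy front faces up in the image, with both bushes at the front and the bolt at (312,203). The tin is at (361,298).

```bash
python3 - <<'E'
from h import *
s=get_state();C=cam("wrist",s);im=cv2.imread("pics/w1.png")
h=cv2.cvtColor(im,cv2.COLOR_BGR2HSV)
m=cv2.inRange(h,(0,110,40),(20,255,255));m[:160]=0;m[255:]=0;m[:,295:300]=0;m[:,:300]=0;m[:,322:]=0
rows=[(v,np.flatnonzero(m[v]).mean()+.0,(m[v]>0).sum()) for v in range(160,255) if (m[v]>0).sum()>4]
print(rows[0],rows[-1])
p=plane(C,[(u,v) for v,u,_ in rows],.114);print(p[0],p[-1],"slope dy/dx",np.polyfit(p[:,0],p[:,1],1))
print("rim",plane(C,[(268,152),(359,152),(358,235),(268,235)],.06))
# rail / strip
print("strip front bench-ish", plane(C,[(60,262),(60,280)],.12))
E
```

```text
(168, np.float64(311.5), np.int64(8)) (250, np.float64(311.0), np.int64(7))
[0.4241 0.3529 0.114 ] [0.5045 0.3514 0.114 ] slope dy/dx [-0.0145  0.3594]
rim [[0.416  0.3055 0.06  ]
 [0.4167 0.4024 0.06  ]
 [0.5121 0.4044 0.06  ]
 [0.5114 0.3003 0.06  ]]
strip front bench-ish [[0.5153 0.0984 0.12  ]
 [0.536  0.0924 0.12  ]]
```

>>> servo_tool(
  rows=[
    [0,0,0,-0.1,-0.05,0.8,1],
    [0,0,0,-0.12,-0.05,0.8,1],
    [0,0,0,0,0,0.8,1],
    [0,0,0,0,0,0.8,0.5],
    [0,0,0,0,0,0.4,0],
  ],
)

```text
time: 1.87
eef_pos: [0.4526, 0.3571, 0.1077]
tcp_rot: [[-1.0, -0.004, -0.006], [-0.004, 1.0, -0.004], [0.006, -0.004, -1.0]]
contact_force: [-1.1, -1.0, -0.5]
grip_width: 0.064
finger_force: 0.0
```

>>> servo_tool(
  rows=[
    [0,0,0,0,0,0,-0.4],
    [0,0,0,0,0,0,-0.6],
    [0,0,0,0,0,0,-0.8],
    [0,0,0,0,0,0,-1],
    [0,0,0,0,0,0,-1],
  ],
)

```text
time: 2.28
eef_pos: [0.4576, 0.3572, 0.1134]
tcp_rot: [[-1.0, 0.001, 0.002], [0.001, 1.0, 0.002], [-0.002, 0.002, -1.0]]
contact_force: [0.5, -0.0, -5.9]
grip_width: 0.0103
finger_force: 79.3
```

>>> servo_tool(
  rows=[
    [0,0,0,0,0,0,-1],
    [0,0,0,0,0,0,-1],
    [0,0,0,0,0,0,-1],
    [0,0,0,0,0,0,-1],
    [0,0,0,0,0,0,-1],
  ],
)

```text
time: 2.7
eef_pos: [0.4571, 0.3571, 0.1127]
tcp_rot: [[-1.0, -0.0, 0.0], [-0.0, 1.0, 0.0], [-0.0, 0.0, -1.0]]
contact_force: [-0.5, -2.4, 1.0]
grip_width: 0.0105
finger_force: 79.8
```

>>> servo_tool(
  rows=[
    [0,0,0,0,0,-0.15,-1],
    [0,0,0,0,0,-0.3,-1],
    [0,0,0,0,0,-0.5,-1],
    [0,0,0,0,0,-0.6,-1],
    [0,0,0,0,0,-0.6,-1],
  ],
)

```text
time: 3.12
eef_pos: [0.4558, 0.3568, 0.1985]
tcp_rot: [[-1.0, -0.001, -0.002], [-0.001, 1.0, -0.001], [0.002, -0.001, -1.0]]
contact_force: [0.5, 0.3, -5.6]
grip_width: 0.0103
finger_force: 78.8
```

>>> servo_tool(
  rows=[
    [0,0,0,0,0,-0.6,-1],
    [0,0,0,0,0,-0.6,-1],
    [0,0,0,0,0,-0.5,-1],
    [0,0,0,0,0,-0.3,-1],
    [0,0,0,0,0,-0.15,-1],
  ],
)

```text
time: 3.53
eef_pos: [0.4575, 0.3578, 0.2868]
tcp_rot: [[-1.0, -0.001, 0.003], [-0.001, 1.0, 0.003], [-0.003, 0.003, -1.0]]
contact_force: [0.9, 0.3, -6.6]
grip_width: 0.0103
finger_force: 78.8
```

>>> servo_tool(
  rows=[
    [0,0,0,0,-0.15,0,-1],
    [0,0,0,0.1,-0.3,0,-1],
    [0,0,0,0.1,-0.5,0,-1],
    [0,0,0,0.1,-0.6,0,-1],
    [0,0,0,0.1,-0.6,0,-1],
  ],
)

```text
time: 3.95
eef_pos: [0.4389, 0.2681, 0.2816]
tcp_rot: [[-1.0, -0.001, -0.004], [-0.001, 1.0, -0.004], [0.004, -0.004, -1.0]]
contact_force: [0.4, -1.5, -6.3]
grip_width: 0.0106
finger_force: 78.8
```

>>> servo_tool(
  rows=[
    [0,0,0,0,-0.6,0,-1],
    [0,0,0,0,-0.6,0,-1],
    [0,0,0,0,-0.6,0,-1],
    [0,0,0,0,-0.6,0,-1],
    [0,0,0,0,-0.6,0,-1],
  ],
)

```text
time: 4.37
eef_pos: [0.4387, 0.1477, 0.2819]
tcp_rot: [[-1.0, 0.001, -0.005], [0.001, 1.0, -0.003], [0.005, -0.003, -1.0]]
contact_force: [-0.7, -0.8, -6.4]
grip_width: 0.0105
finger_force: 78.8
```

>>> servo_tool(
  rows=[
    [0,0,0,0,-0.6,0,-1],
    [0,0,0,0,-0.6,0,-1],
    [0,0,0,0,-0.6,0,-1],
    [0,0,0,0,-0.6,0,-1],
    [0,0,0,0,-0.6,0,-1],
  ],
)

```text
time: 4.78
eef_pos: [0.4382, 0.0283, 0.282]
tcp_rot: [[-1.0, 0.001, -0.005], [0.001, 1.0, -0.001], [0.005, -0.001, -1.0]]
contact_force: [0.2, -0.2, -6.5]
grip_width: 0.0106
finger_force: 78.8
```

>>> servo_tool(
  rows=[
    [0,0,0,0,-0.5,0,-1],
    [0,0,0,0,-0.3,0,-1],
    [0,0,0,0,-0.15,0,-1],
    [0,0,0,0,0,0,-1],
    [0,0,0,0,0,0,-1],
  ],
)

```text
time: 5.2
eef_pos: [0.4398, -0.0069, 0.2832]
tcp_rot: [[-1.0, 0.001, -0.002], [0.001, 1.0, 0.001], [0.002, 0.001, -1.0]]
contact_force: [0.3, 0.4, -6.5]
grip_width: 0.0109
finger_force: 78.8
```

```bash
python3 - <<'E'
from h import *
s=get_state();print(s['time'],s['eef_pos'],np.array(s['tcp_rot']),s['contact_force'],s['ft_torque'],s['grip_width'])
w=read_camera("wrist");sc=read_camera("scene");t=read_camera("top")
for n,i in zip("wst",(w,sc,t)):cv2.imwrite(f"pics/{n}2.png",i)
a=cv2.resize(sc[115:275,240:440],(800,640),interpolation=cv2.INTER_CUBIC)[:600]
b=cv2.resize(t[165:265,240:420],(800,444),interpolation=cv2.INTER_CUBIC)
cv2.imwrite("pics/s2c.png",a);cv2.imwrite("pics/t2c.png",b)
E
```

```text
5.2 [ 0.4398 -0.0069  0.2832] [[-1.      0.0005 -0.0023]
 [ 0.0005  1.      0.0007]
 [ 0.0023  0.0007 -1.    ]] [ 0.2787  0.3727 -6.4604] [ 0.0964  0.0498 -0.0506] 0.01085859983937124
```

View pics/s2c.png

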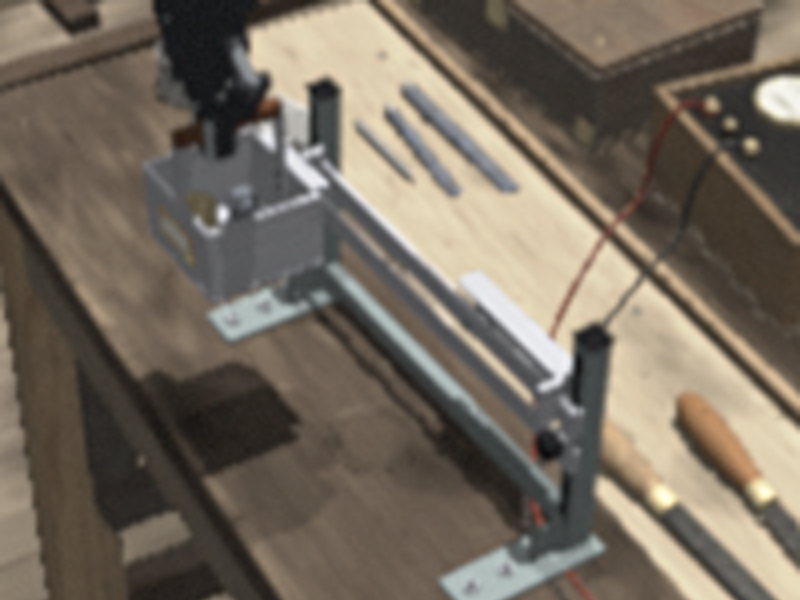

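View pics/w2.png

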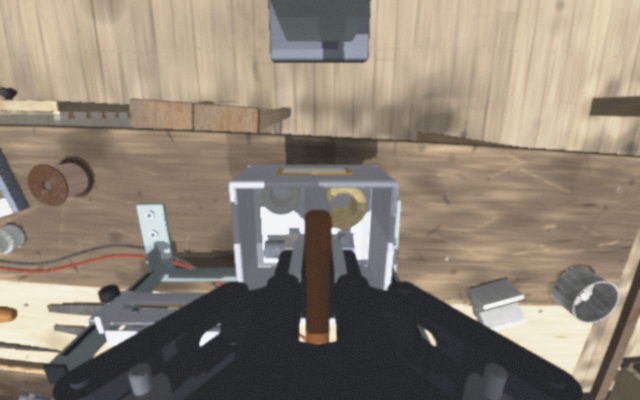

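The scene crop shows the caddy held level with its contents inside. The keeper's left front corner is at crop (462,285), the rail top edge runs along (330,162) to (460,290), and the right upright top is at (594,335). In the wrist view the caddy is square in the jaws, with both bushes and the bolt inside.

```bash
python3 - <<'E'
from h import *
T=cam("top");S=cam("scene")
ct=lambda x,y:(160+x/3,165+y/3); sc=lambda x,y:(240+x/4,115+y/4)
print("keeper corner, upR, upL",tri(T,[ct(546,68),ct(702,42),ct(330,42)],S,[sc(462,284),sc(594,335),sc(324,90)]))
# rail plane: x = x0 -0.019*(y+0.078); scene rays of rail top edge
for x0 in(.565,.57,.575):
    o,D=ray(S,[sc(345,180),sc(400,232),sc(440,270)])
    n=np.array([1,.019,0]);l=(x0-.019*.078-o@n)/(D@n);print(x0,o+D*l[:,None])
print("rail top view",[plane(T,[ct(400,71),ct(500,70)],z)[:,0] for z in(.13,.14,.15,.16)])
t=cv2.imread("pics/top0.png");print(t[182:200,300].tolist())
E
```

```text
keeper corner, upR, upL [[ 0.5793 -0.1094  0.1514  0.008 ]
 [ 0.592  -0.2481  0.2029  0.0035]
 [ 0.5874  0.0918  0.199   0.0012]]
0.565 [[ 0.5632  0.0191  0.169 ]
 [ 0.5646 -0.056   0.17  ]
 [ 0.5656 -0.1077  0.1704]]
0.57 [[ 0.568   0.0272  0.1619]
 [ 0.5694 -0.0486  0.1628]
 [ 0.5704 -0.1006  0.1633]]
0.575 [[ 0.5728  0.0352  0.1547]
 [ 0.5743 -0.0411  0.1557]
 [ 0.5753 -0.0935  0.1561]]
rail top view [array([0.5754, 0.5777]), array([0.5733, 0.5755]), array([0.5711, 0.5733]), array([0.569 , 0.5711])]
[[93, 108, 129], [93, 111, 131], [90, 107, 127], [91, 106, 127], [87, 102, 122], [116, 128, 144], [195, 194, 203], [223, 218, 220], [118, 116, 120], [157, 151, 156], [104, 103, 105], [156, 154, 150], [200, 200, 188], [72, 76, 79], [54, 62, 72], [67, 79, 92], [86, 102, 118], [83, 100, 117]]
```

View pics/t2c.png

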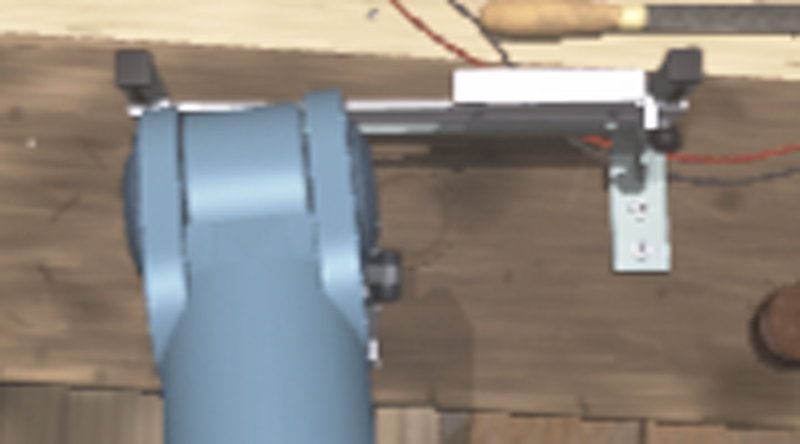

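The top crop shows the arm over the rail. The keeper spans (455,68) to (645,102) and the rail's bright top line sits at row 105. I put the rail top at about z 0.158 with its front face at about x 0.570, and will find the exact contact by feel.

>>> servo_tool(
  rows=[
    [0,0,-0.16,-0.2,-0.1,0.1,-1],
    [0,0,0,-0.4,-0.1,0.3,-1],
    [0,0,0,-0.4,-0.1,0.4,-1],
    [0,0,0,-0.3,0,0.3,-1],
    [0,0,0,-0.15,0,0.1,-1],
  ],
)

```text
time: 5.77
eef_pos: [0.4996, -0.0169, 0.2344]
tcp_rot: [[-1.0, -0.019, -0.002], [-0.019, 1.0, -0.001], [0.002, -0.001, -1.0]]
contact_force: [-0.5, 1.0, -6.1]
grip_width: 0.0107
finger_force: 78.7
```

>>> servo_tool(
  rows=[
    [0,0,0,-0.05,0,0,-1],
    [0,0,0,-0.05,0,0,-1],
    [0,0,0,-0.05,0,0,-1],
    [0,0,0,0,0,0,-1],
    [0,0,0,0,0,0,-1],
  ],
)

```text
time: 6.18
eef_pos: [0.5053, -0.0179, 0.2371]
tcp_rot: [[-1.0, -0.016, 0.001], [-0.016, 1.0, 0.001], [-0.001, 0.001, -1.0]]
contact_force: [-0.1, 0.4, -6.4]
grip_width: 0.0107
finger_force: 78.8
```

>>> servo_tool(
  rows=[
    [0,0,0,-0.04,0,0,-1],
    [0,0,0,-0.04,0,0,-1],
    [0,0,0,-0.04,0,0,-1],
    [0,0,0,-0.04,0,0,-1],
    [0,0,0,0,0,0,-1],
  ],
)

```text
time: 6.6
eef_pos: [0.512, -0.018, 0.2364]
tcp_rot: [[-1.0, -0.016, 0.001], [-0.016, 1.0, -0.0], [-0.001, -0.0, -1.0]]
contact_force: [0.4, -0.0, -5.4]
grip_width: 0.0105
finger_force: 78.8
```

>>> servo_tool(
  rows=[
    [0,0,0,-0.04,0,0,-1],
    [0,0,0,-0.04,0,0,-1],
    [0,0,0,0,0,0,-1],
    [0,0,0,0,0,0,-1],
    [0,0,0,0,0,0,-1],
  ],
)

```text
time: 7.02
eef_pos: [0.5147, -0.018, 0.2362]
tcp_rot: [[-1.0, -0.016, -0.0], [-0.016, 1.0, -0.0], [0.0, -0.0, -1.0]]
contact_force: [-0.3, -0.0, -6.6]
grip_width: 0.0108
finger_force: 78.8
```

>>> servo_tool(
  rows=[
    [0,0,0,-0.03,0,0,-1],
    [0,0,0,-0.03,0,0,-1],
    [0,0,0,0,0,0,-1],
    [0,0,0,0,0,0,-1],
    [0,0,0,0,0,0,-1],
  ],
)

```text
time: 7.43
eef_pos: [0.5171, -0.0179, 0.2362]
tcp_rot: [[-1.0, -0.016, -0.0], [-0.016, 1.0, -0.0], [0.0, -0.0, -1.0]]
contact_force: [-0.2, -0.2, -6.8]
grip_width: 0.0109
finger_force: 78.8
```

>>> servo_tool(
  rows=[
    [0,0,0,-0.03,0,0,-1],
    [0,0,0,-0.02,0,0,-1],
    [0,0,0,0,0,0,-1],
    [0,0,0,0,0,0,-1],
    [0,0,0,0,0,0,-1],
  ],
)

```text
time: 7.85
eef_pos: [0.5186, -0.018, 0.2361]
tcp_rot: [[-1.0, -0.016, -0.001], [-0.016, 1.0, -0.0], [0.001, -0.0, -1.0]]
contact_force: [-0.9, -0.8, -5.3]
grip_width: 0.0104
finger_force: 78.9
```

>>> servo_tool(
  rows=[
    [0,0,0,-0.03,0,0,-1],
    [0,0,0,0,0,0,-1],
    [0,0,0,0,0,0,-1],
    [0,0,0,0,0,0,-1],
    [0,0,0,0,0,0,-1],
  ],
)

```text
time: 8.27
eef_pos: [0.5195, -0.018, 0.2361]
tcp_rot: [[-1.0, -0.016, -0.002], [-0.016, 1.0, -0.0], [0.002, -0.0, -1.0]]
contact_force: [-5.5, -1.5, -3.7]
grip_width: 0.0105
finger_force: 79.2
```

>>> servo_tool(
  rows=[
    [0,0,0,-0.03,0,0,-1],
    [0,0,0,0,0,0,-1],
    [0,0,0,0,0,0,-1],
    [0,0,0,0,0,0,-1],
    [0,0,0,0,0,0,-1],
  ],
)

```text
time: 8.68
eef_pos: [0.52, -0.0181, 0.2358]
tcp_rot: [[-1.0, -0.016, -0.004], [-0.016, 1.0, -0.0], [0.004, -0.0, -1.0]]
contact_force: [-7.1, -1.2, -2.4]
grip_width: 0.0108
finger_force: 79.3
```

>>> servo_tool(
  rows=[
    [0,0,0,0.06,0,0,-1],
    [0,0,0,0.04,0,0,-1],
    [0,0,0,0,0,0,-1],
    [0,0,0,0,0,0.05,-1],
    [0,0,0,0,0,0.05,-1],
  ],
)

```text
time: 9.1
eef_pos: [0.5183, -0.0177, 0.2327]
tcp_rot: [[-1.0, -0.016, 0.002], [-0.016, 1.0, 0.0], [-0.002, 0.0, -1.0]]
contact_force: [-0.9, 0.8, -5.5]
grip_width: 0.0104
finger_force: 78.9
```

>>> servo_tool(
  rows=[
    [0,0,0,0,0,0.05,-1],
    [0,0,0,0,0,0.05,-1],
    [0,0,0,0,0,0.05,-1],
    [0,0,0,0,0,0,-1],
    [0,0,0,0,0,0,-1],
  ],
)

```text
time: 9.52
eef_pos: [0.5179, -0.0179, 0.2262]
tcp_rot: [[-1.0, -0.016, 0.001], [-0.016, 1.0, -0.0], [-0.001, -0.0, -1.0]]
contact_force: [0.5, 0.6, -7.4]
grip_width: 0.0103
finger_force: 78.8
```

>>> servo_tool(
  rows=[
    [0,0,0,0.02,0,0,-1],
    [0,0,0,0,0,0.05,-1],
    [0,0,0,0,0,0.05,-1],
    [0,0,0,0,0,0,-1],
    [0,0,0,0,0,0,-1],
  ],
)

```text
time: 9.93
eef_pos: [0.5166, -0.0179, 0.222]
tcp_rot: [[-1.0, -0.016, -0.0], [-0.016, 1.0, -0.0], [0.0, -0.0, -1.0]]
contact_force: [-0.1, 0.5, -6.8]
grip_width: 0.0105
finger_force: 78.8
```

>>> servo_tool(
  rows=[
    [0,0,0,0,0,0.05,-1],
    [0,0,0,0,0,0.05,-1],
    [0,0,0,0,0,0,-1],
    [0,0,0,0,0,0,-1],
    [0,0,0,0,0,0,-1],
  ],
)

```text
time: 10.35
eef_pos: [0.5167, -0.0179, 0.2182]
tcp_rot: [[-1.0, -0.016, -0.0], [-0.016, 1.0, -0.0], [0.0, -0.0, -1.0]]
contact_force: [0.7, 0.2, -6.4]
grip_width: 0.0109
finger_force: 78.8
```

>>> servo_tool(
  rows=[
    [0,0,0,0,0,0.03,-1],
    [0,0,0,0,0,0.03,-1],
    [0,0,0,0,0,0,-1],
    [0,0,0,0,0,0,-1],
    [0,0,0,0,0,0,-1],
  ],
)

```text
time: 10.77
eef_pos: [0.5167, -0.0179, 0.2158]
tcp_rot: [[-1.0, -0.016, -0.0], [-0.016, 1.0, -0.0], [0.0, -0.0, -1.0]]
contact_force: [-0.3, -0.1, -6.6]
grip_width: 0.0108
finger_force: 78.8
```

>>> servo_tool(
  rows=[
    [0,0,0,0,0,0.03,-1],
    [0,0,0,0,0,0.02,-1],
    [0,0,0,0,0,0,-1],
    [0,0,0,0,0,0,-1],
    [0,0,0,0,0,0,-1],
  ],
)

```text
time: 11.18
eef_pos: [0.5167, -0.0179, 0.2138]
tcp_rot: [[-1.0, -0.016, -0.0], [-0.016, 1.0, -0.0], [0.0, -0.0, -1.0]]
contact_force: [0.4, 0.1, -5.9]
grip_width: 0.0107
finger_force: 78.8
```

>>> servo_tool(
  rows=[
    [0,0,0,0,0,0.03,-1],
    [0,0,0,0,0,0.02,-1],
    [0,0,0,0,0,0,-1],
    [0,0,0,0,0,0,-1],
    [0,0,0,0,0,0,-1],
  ],
)

```text
time: 11.6
eef_pos: [0.5167, -0.0179, 0.2118]
tcp_rot: [[-1.0, -0.016, -0.0], [-0.016, 1.0, -0.0], [0.0, -0.0, -1.0]]
contact_force: [0.2, -0.1, -6.0]
grip_width: 0.0108
finger_force: 78.8
```

>>> servo_tool(
  rows=[
    [0,0,0,0,0,0.03,-1],
    [0,0,0,0,0,0.02,-1],
    [0,0,0,0,0,0,-1],
    [0,0,0,0,0,0,-1],
    [0,0,0,0,0,0,-1],
  ],
)

```text
time: 12.02
eef_pos: [0.5167, -0.0179, 0.2099]
tcp_rot: [[-1.0, -0.016, -0.0], [-0.016, 1.0, 0.0], [0.0, 0.0, -1.0]]
contact_force: [0.4, -0.2, -6.5]
grip_width: 0.0105
finger_force: 78.8
```

>>> servo_tool(
  rows=[
    [0,0,0,0,0,0.03,-1],
    [0,0,0,0,0,0.02,-1],
    [0,0,0,0,0,0,-1],
    [0,0,0,0,0,0,-1],
    [0,0,0,0,0,0,-1],
  ],
)

```text
time: 12.43
eef_pos: [0.5167, -0.0179, 0.2078]
tcp_rot: [[-1.0, -0.016, -0.0], [-0.016, 1.0, -0.0], [0.0, -0.0, -1.0]]
contact_force: [-0.3, -0.3, -5.7]
grip_width: 0.0107
finger_force: 78.8
```

>>> servo_tool(
  rows=[
    [0,0,0,0,0,0.03,-1],
    [0,0,0,0,0,0.02,-1],
    [0,0,0,0,0,0,-1],
    [0,0,0,0,0,0,-1],
    [0,0,0,0,0,0,-1],
  ],
)

```text
time: 12.85
eef_pos: [0.5167, -0.0179, 0.2059]
tcp_rot: [[-1.0, -0.016, -0.0], [-0.016, 1.0, -0.0], [0.0, -0.0, -1.0]]
contact_force: [-0.1, -1.5, -5.9]
grip_width: 0.0108
finger_force: 78.8
```

```bash
python3 - <<'E'
from h import *
sc=read_camera("scene");w=read_camera("wrist")
a=cv2.resize(sc[125:225,280:400],(720,600),interpolation=cv2.INTER_CUBIC)
cv2.imwrite("pics/s3c.png",a)
E
```

```text
(no output)
```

View pics/s3c.png

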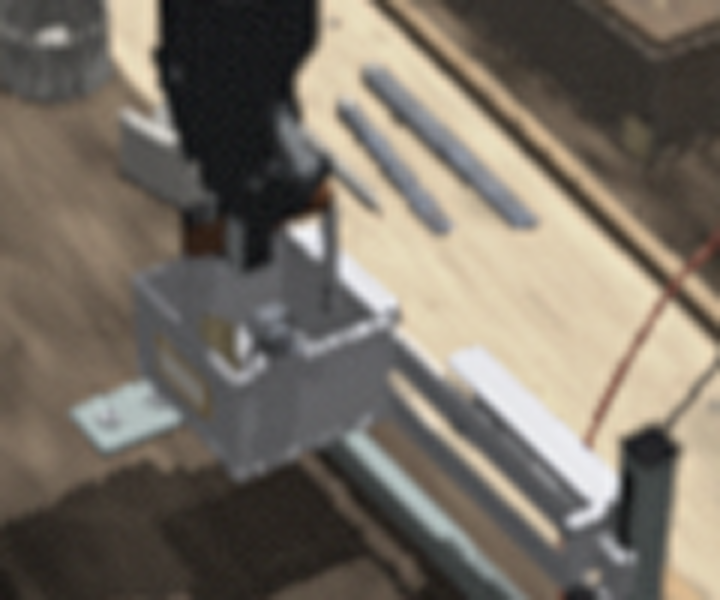

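The scene crop shows the hook flange at (370,295) over the rail, whose top edge emerges at (400,340) and looks close to seated. I'll keep easing down.

>>> servo_tool(
  rows=[
    [0,0,0,0,0,0.03,-1],
    [0,0,0,0,0,0,-1],
    [0,0,0,0,0,0,-1],
    [0,0,0,0,0,0,-1],
    [0,0,0,0,0,0,-1],
  ],
)

```text
time: 13.37
eef_pos: [0.5167, -0.0179, 0.2047]
tcp_rot: [[-1.0, -0.016, -0.0], [-0.016, 1.0, 0.0], [0.0, 0.0, -1.0]]
contact_force: [0.3, 0.1, -6.4]
grip_width: 0.0106
finger_force: 78.8
```

>>> servo_tool(
  rows=[
    [0,0,0,0,0,0.03,-1],
    [0,0,0,0,0,0.0,-1],
    [0,0,0,0,0,0,-1],
    [0,0,0,0,0,0,-1],
    [0,0,0,0,0,0,-1],
  ],
)

```text
time: 13.78
eef_pos: [0.5167, -0.0179, 0.2035]
tcp_rot: [[-1.0, -0.016, 0.0], [-0.016, 1.0, -0.0], [-0.0, -0.0, -1.0]]
contact_force: [-0.5, 0.3, -6.3]
grip_width: 0.0108
finger_force: 78.8
```

>>> servo_tool(
  rows=[
    [0,0,0,0,0,0.03,-1],
    [0,0,0,0,0,0.0,-1],
    [0,0,0,0,0,0,-1],
    [0,0,0,0,0,0,-1],
    [0,0,0,0,0,0,-1],
  ],
)

```text
time: 14.2
eef_pos: [0.5167, -0.0179, 0.2023]
tcp_rot: [[-1.0, -0.016, -0.0], [-0.016, 1.0, 0.0], [0.0, 0.0, -1.0]]
contact_force: [1.1, 0.6, -5.7]
grip_width: 0.0107
finger_force: 78.8
```

>>> servo_tool(
  rows=[
    [0,0,0,0,0,0.03,-1],
    [0,0,0,0,0,0.02,-1],
    [0,0,0,0,0,0,-1],
    [0,0,0,0,0,0,-1],
    [0,0,0,0,0,0,-1],
  ],
)

```text
time: 14.62
eef_pos: [0.5165, -0.0184, 0.201]
tcp_rot: [[-1.0, -0.016, -0.001], [-0.016, 1.0, 0.0], [0.001, 0.0, -1.0]]
contact_force: [-4.4, -1.1, 1.8]
grip_width: 0.0105
finger_force: 79.9
```

>>> servo_tool(
  rows=[
    [0,0,0,0,0,0.03,-1],
    [0,0,0,0,0,0.0,-1],
    [0,0,0,0,0,0,-1],
    [0,0,0,0,0,0,-1],
    [0,0,0,0,0,0,-1],
  ],
)

```text
time: 15.03
eef_pos: [0.5166, -0.0187, 0.2005]
tcp_rot: [[-1.0, -0.015, -0.0], [-0.015, 1.0, 0.0], [0.0, 0.0, -1.0]]
contact_force: [-7.4, -2.4, 6.9]
grip_width: 0.0108
finger_force: 80.6
```

>>> servo_tool(
  rows=[
    [0,0,0,0,0,0.03,-1],
    [0,0,0,0,0,0.0,-1],
    [0,0,0,0,0,0,-1],
    [0,0,0,0,0,0,-1],
    [0,0,0,0,0,0,-1],
  ],
)

```text
time: 15.45
eef_pos: [0.5166, -0.0189, 0.2002]
tcp_rot: [[-1.0, -0.015, -0.001], [-0.015, 1.0, 0.001], [0.001, 0.001, -1.0]]
contact_force: [-9.6, -2.5, 12.1]
grip_width: 0.0109
finger_force: 81.4
```

>>> servo_tool(
  rows=[
    [0,0,0,0,0,-0.04,-1],
    [0,0,0,0,0,-0.04,-1],
    [0,0,0,0,0,0,-1],
    [0,0,0,0,0,0,-1],
    [0,0,0,0,0,0,-1],
  ],
)

```text
time: 15.87
eef_pos: [0.517, -0.018, 0.2011]
tcp_rot: [[-1.0, -0.016, 0.0], [-0.016, 1.0, -0.0], [-0.0, -0.0, -1.0]]
contact_force: [-1.6, -1.9, 0.3]
grip_width: 0.0105
finger_force: 79.6
```

>>> servo_tool(
  rows=[
    [0,0,0,0.03,0,0,-1],
    [0,0,0,0.03,0,0,-1],
    [0,0,0,0.02,0,0,-1],
    [0,0,0,0,0,0,-1],
    [0,0,0,0,0,0,-1],
  ],
)

```text
time: 16.28
eef_pos: [0.5142, -0.0176, 0.2012]
tcp_rot: [[-1.0, -0.017, 0.002], [-0.017, 1.0, 0.0], [-0.002, 0.0, -1.0]]
contact_force: [2.4, 0.1, -4.3]
grip_width: 0.0103
finger_force: 79.1
```

>>> servo_tool(
  rows=[
    [0,0,0,0.04,0,0,-1],
    [0,0,0,0,0,0,-1],
    [0,0,0,0,0,0,-1],
    [0,0,0,0,0,0,-1],
    [0,0,0,0,0,0,-1],
  ],
)

```text
time: 16.7
eef_pos: [0.5132, -0.0177, 0.2012]
tcp_rot: [[-1.0, -0.017, 0.003], [-0.017, 1.0, -0.0], [-0.003, -0.0, -1.0]]
contact_force: [4.9, -0.1, -7.3]
grip_width: 0.0103
finger_force: 78.6
```

>>> servo_tool(
  rows=[
    [0,0,0,-0.06,0,-0.02,-1],
    [0,0,0,-0.05,0,-0.02,-1],
    [0,0,0,0,-0.05,0,-1],
    [0,0,0,0,-0.1,0,-1],
    [0,0,0,0,-0.1,0,-1],
  ],
)

```text
time: 17.12
eef_pos: [0.5156, -0.028, 0.202]
tcp_rot: [[-1.0, -0.017, -0.002], [-0.017, 1.0, -0.0], [0.002, -0.0, -1.0]]
contact_force: [-0.8, 0.6, -5.3]
grip_width: 0.0109
finger_force: 78.8
```

>>> servo_tool(
  rows=[
    [0,0,0,0,-0.15,0,-1],
    [0,0,0,0,-0.15,0,-1],
    [0,0,0,0,-0.15,0,-1],
    [0,0,0,0,-0.15,0,-1],
    [0,0,0,0,-0.1,0,-1],
  ],
)

```text
time: 17.53
eef_pos: [0.5166, -0.0577, 0.2025]
tcp_rot: [[-1.0, -0.014, -0.001], [-0.014, 1.0, -0.001], [0.001, -0.001, -1.0]]
contact_force: [0.8, -0.4, -6.2]
grip_width: 0.0105
finger_force: 78.8
```

>>> servo_tool(
  rows=[
    [0,0,0,0,-0.08,0,-1],
    [0,0,0,0,-0.08,0,-1],
    [0,0,0,0,-0.08,0,-1],
    [0,0,0,0,-0.08,0,-1],
    [0,0,0,0,-0.08,0,-1],
  ],
)

```text
time: 17.95
eef_pos: [0.5172, -0.072, 0.2026]
tcp_rot: [[-1.0, -0.017, -0.0], [-0.017, 1.0, 0.0], [0.0, 0.0, -1.0]]
contact_force: [-0.6, 0.3, -6.3]
grip_width: 0.0106
finger_force: 78.8
```

>>> servo_tool(
  rows=[
    [0,0,0,0,-0.08,0,-1],
    [0,0,0,0,-0.08,0,-1],
    [0,0,0,0,-0.08,0,-1],
    [0,0,0,0,-0.08,0,-1],
    [0,0,0,0,-0.08,0,-1],
  ],
)

```text
time: 18.37
eef_pos: [0.5175, -0.0882, 0.2027]
tcp_rot: [[-1.0, -0.016, 0.0], [-0.016, 1.0, 0.0], [-0.0, 0.0, -1.0]]
contact_force: [-0.4, -0.1, -6.2]
grip_width: 0.0106
finger_force: 78.8
```

Clear under the keeper; carrying on.

>>> servo_tool(
  rows=[
    [0,0,0,0,-0.12,0,-1],
    [0,0,0,0,-0.15,0,-1],
    [0,0,0,0,-0.15,0,-1],
    [0,0,0,0,-0.15,0,-1],
    [0,0,0,0,-0.15,0,-1],
  ],
)

```text
time: 18.78
eef_pos: [0.5179, -0.1176, 0.2027]
tcp_rot: [[-1.0, -0.016, 0.0], [-0.016, 1.0, -0.0], [0.0, -0.0, -1.0]]
contact_force: [-0.1, 0.4, -6.7]
grip_width: 0.0106
finger_force: 78.8
```

>>> servo_tool(
  rows=[
    [0,0,0,0,-0.15,0,-1],
    [0,0,0,0,-0.15,0,-1],
    [0,0,0,0,-0.15,0,-1],
    [0,0,0,0,-0.15,0,-1],
    [0,0,0,0,-0.1,0,-1],
  ],
)

```text
time: 19.2
eef_pos: [0.5183, -0.1459, 0.2027]
tcp_rot: [[-1.0, -0.015, 0.0], [-0.015, 1.0, -0.001], [-0.0, -0.001, -1.0]]
contact_force: [0.7, 0.1, -6.0]
grip_width: 0.0108
finger_force: 78.9
```

>>> servo_tool(
  rows=[
    [0,0,0,0,-0.1,0,-1],
    [0,0,0,0,-0.1,0,-1],
    [0,0,0,0,-0.1,0,-1],
    [0,0,0,0,-0.05,0,-1],
    [0,0,0,0,0,0,-1],
  ],
)

```text
time: 19.62
eef_pos: [0.5185, -0.1594, 0.2027]
tcp_rot: [[-1.0, -0.015, 0.0], [-0.015, 1.0, -0.0], [-0.0, -0.0, -1.0]]
contact_force: [0.3, -0.7, -6.4]
grip_width: 0.0108
finger_force: 78.9
```

>>> servo_tool(
  rows=[
    [0,0,0,0,-0.07,0,-1],
    [0,0,0,0,-0.07,0,-1],
    [0,0,0,0,-0.07,0,-1],
    [0,0,0,0,-0.07,0,-1],
    [0,0,0,0,0,0,-1],
  ],
)

```text
time: 20.03
eef_pos: [0.5187, -0.171, 0.2028]
tcp_rot: [[-1.0, -0.015, 0.0], [-0.015, 1.0, -0.001], [-0.0, -0.001, -1.0]]
contact_force: [-0.2, -0.9, -5.5]
grip_width: 0.0104
finger_force: 78.9
```

>>> servo_tool(
  rows=[
    [0,0,0,0,-0.05,0,-1],
    [0,0,0,0,-0.05,0,-1],
    [0,0,0,0,0,0,-1],
    [0,0,0,0,0,0,-1],
    [0,0,0,0,0,0,-1],
  ],
)

```text
time: 20.45
eef_pos: [0.5189, -0.1738, 0.2026]
tcp_rot: [[-1.0, -0.016, -0.0], [-0.016, 1.0, 0.0], [0.0, 0.0, -1.0]]
contact_force: [-0.1, 0.5, -7.4]
grip_width: 0.0108
finger_force: 78.8
```

>>> servo_tool(
  rows=[
    [0,0,0,0,-0.05,0,-1],
    [0,0,0,0,-0.05,0,-1],
    [0,0,0,0,0,0,-1],
    [0,0,0,0,0,0,-1],
    [0,0,0,0,0,0,-1],
  ],
)

```text
time: 20.87
eef_pos: [0.519, -0.1774, 0.2026]
tcp_rot: [[-1.0, -0.017, -0.0], [-0.017, 1.0, 0.001], [0.0, 0.001, -1.0]]
contact_force: [-0.2, 1.4, -5.8]
grip_width: 0.0107
finger_force: 78.7
```

>>> servo_tool(
  rows=[
    [0,0,0,0,-0.04,0,-1],
    [0,0,0,0,0,0,-1],
    [0,0,0,0,0,0,-1],
    [0,0,0,0,0,0,-1],
    [0,0,0,0,0,0,-1],
  ],
)

```text
time: 21.28
eef_pos: [0.5189, -0.1781, 0.2027]
tcp_rot: [[-1.0, -0.017, -0.001], [-0.017, 1.0, 0.002], [0.001, 0.002, -1.0]]
contact_force: [-1.3, 4.1, -3.9]
grip_width: 0.0107
finger_force: 79.0
```

>>> servo_tool(
  rows=[
    [0,0,0,0,-0.04,0,-1],
    [0,0,0,0,0,0,-1],
    [0,0,0,0,0,0,-1],
    [0,0,0,0,0,0,-1],
    [0,0,0,0,0,0,-1],
  ],
)

```text
time: 21.7
eef_pos: [0.5189, -0.1786, 0.2026]
tcp_rot: [[-1.0, -0.018, -0.001], [-0.018, 1.0, 0.004], [0.001, 0.004, -1.0]]
contact_force: [-1.8, 6.5, -2.8]
grip_width: 0.0105
finger_force: 79.2
```

>>> servo_tool(
  rows=[
    [0,0,0,0,0.03,0,-1],
    [0,0,0,0,0,0.02,-1],
    [0,0,0,0,0,0.02,-1],
    [0,0,0,0,0,0,-1],
    [0,0,0,0,0,0,-1],
  ],
)

```text
time: 22.12
eef_pos: [0.5191, -0.1786, 0.2013]
tcp_rot: [[-1.0, -0.018, -0.0], [-0.018, 1.0, 0.002], [0.0, 0.002, -1.0]]
contact_force: [-0.7, 4.5, -1.4]
grip_width: 0.0106
finger_force: 79.2
```

>>> servo_tool(
  rows=[
    [0,-0.1,0,0.015,0,0.015,-1],
    [0,-0.1,0,0.015,0,0.015,-1],
    [0,-0.1,0,0.015,0,0.015,-1],
    [0,0,0,0,0,0,-1],
    [0,0,0,0,0,0,-1],
  ],
)

```text
time: 22.53
eef_pos: [0.5173, -0.1786, 0.1996]
tcp_rot: [[-0.999, -0.017, 0.03], [-0.017, 1.0, 0.003], [-0.03, 0.002, -1.0]]
contact_force: [-2.2, 4.5, -2.8]
grip_width: 0.0107
finger_force: 79.2
```

>>> servo_tool(
  rows=[
    [0,-0.1,0,0.015,0,0.015,-1],
    [0,-0.1,0,0.015,0,0.015,-1],
    [0,0,0,0,0,0,-1],
    [0,0,0,0,0,0,-1],
    [0,0,0,0,0,0,-1],
  ],
)

```text
time: 22.95
eef_pos: [0.5159, -0.1788, 0.1985]
tcp_rot: [[-0.999, -0.018, 0.049], [-0.018, 1.0, 0.003], [-0.049, 0.002, -0.999]]
contact_force: [-2.6, 5.7, 0.1]
grip_width: 0.0105
finger_force: 79.5
```

>>> servo_tool(
  rows=[
    [0,-0.1,0,0.015,0,0.015,-1],
    [0,0,0,0,0,0,-1],
    [0,0,0,0,0,0,-1],
    [0,0,0,0,0,0,-1],
    [0,0,0,0,0,0,-1],
  ],
)

```text
time: 23.37
eef_pos: [0.5151, -0.1788, 0.198]
tcp_rot: [[-0.998, -0.018, 0.058], [-0.018, 1.0, 0.003], [-0.058, 0.002, -0.998]]
contact_force: [-4.5, 4.8, 0.6]
grip_width: 0.0109
finger_force: 79.7
```

>>> servo_tool(
  rows=[
    [0,-0.1,0,0.03,0,0.015,-1],
    [0,0,0,0.02,0,0,-1],
    [0,0,0,0,0,0,-1],
    [0,0,0,0,0,0,-1],
    [0,0,0,0,0,0,-1],
  ],
)

```text
time: 23.78
eef_pos: [0.5136, -0.1789, 0.1971]
tcp_rot: [[-0.997, -0.018, 0.07], [-0.018, 1.0, 0.003], [-0.07, 0.002, -0.998]]
contact_force: [-1.5, 5.4, -2.1]
grip_width: 0.0104
finger_force: 79.4
```

>>> servo_tool(
  rows=[
    [0,0,0,0,0,0,-1],
    [0,0,0,0,0,0,-1],
    [0,0,0,0,0,0,-1],
    [0,0,0,0,0,0,-1],
    [0,0,0,0,0,0,-1],
  ],
  force=20,
)

```text
time: 24.2
eef_pos: [0.5136, -0.1789, 0.1971]
tcp_rot: [[-0.997, -0.018, 0.07], [-0.018, 1.0, 0.003], [-0.07, 0.002, -0.998]]
contact_force: [-2.4, 4.6, -1.5]
grip_width: 0.0107
finger_force: 79.4
```

>>> servo_tool(
  rows=[
    [0,-0.1,0,0.015,0.01,0.015,-1],
    [0,0,0,0,0,0,-0.9],
    [0,0,0,0,0,0,-0.85],
    [0,0,0,0,0,0,-0.82],
    [0,0,0,0,0,0,-0.8],
  ],
  force=20,
)

```text
time: 24.62
eef_pos: [0.5129, -0.1788, 0.1967]
tcp_rot: [[-0.997, -0.018, 0.079], [-0.017, 1.0, 0.003], [-0.079, 0.001, -0.997]]
contact_force: [-2.5, 5.1, 0.2]
grip_width: 0.0109
finger_force: 79.6
```

>>> servo_tool(
  rows=[
    [0,0,0,0,0,0,-0.77],
    [0,0,0,0,0,0,-0.75],
    [0,0,0,0,0,0,-0.73],
    [0,0,0,0,0,0,-0.71],
    [0,0,0,0,0,0,-0.7],
  ],
)

```text
time: 25.03
eef_pos: [0.5135, -0.1807, 0.1969]
tcp_rot: [[-0.997, -0.015, 0.082], [-0.015, 1.0, -0.0], [-0.082, -0.001, -0.997]]
contact_force: [-2.1, 2.9, -0.2]
grip_width: 0.013
finger_force: 1.2
```

>>> servo_tool(
  rows=[
    [0,0,0,0,0,0,-0.69],
    [0,0,0,0,0,0,-0.67],
    [0,0,0,0,0,0,-0.65],
    [0,0,0,0,0,0,-0.6],
    [0,0,0,0,0,0,-0.6],
  ],
)

```text
time: 25.45
eef_pos: [0.5135, -0.1805, 0.1966]
tcp_rot: [[-0.997, -0.015, 0.082], [-0.015, 1.0, 0.0], [-0.082, -0.001, -0.997]]
contact_force: [0.6, -0.5, -0.6]
grip_width: 0.0171
finger_force: 0.0
```

>>> servo_tool(
  rows=[
    [0,0,0,0,0,0,-0.5],
    [0,0,0,0,0,0,-0.4],
    [0,0,0,0,0,0,-0.3],
    [0,0,0,0,0,0,-0.3],
    [0,0,0,0,0,0,-0.3],
  ],
)

```text
time: 25.87
eef_pos: [0.5129, -0.1796, 0.196]
tcp_rot: [[-0.997, -0.016, 0.08], [-0.016, 1.0, 0.001], [-0.08, -0.0, -0.997]]
contact_force: [-0.1, -0.4, 0.4]
grip_width: 0.0296
finger_force: 0.0
```

```bash
python3 - <<'E'
from h import *
s=get_state();print(s['eef_pos'],s['contact_force'],s['grip_width'],s['finger_force'])
w=read_camera("wrist");sc=read_camera("scene")
a=cv2.resize(sc[150:250,310:430],(480,400),interpolation=cv2.INTER_CUBIC)
b=cv2.resize(w,None,fx=.5,fy=.5);o=np.zeros((400,800,3),np.uint8);o[:,:480]=a;o[:200,480:]=b
cv2.imwrite("pics/f4.png",o)
E
```

```text
[ 0.5129 -0.1796  0.196 ] [-0.0731 -0.4381  0.3817] 0.029626568554670534 0.0
```

View pics/f4.png

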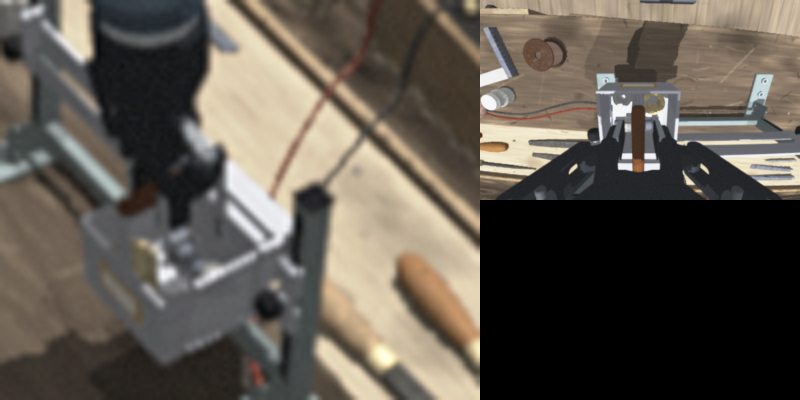

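The caddy hangs against the right lug with its contents inside, and the fingers are clear of the bar. I'll withdraw upward.

>>> servo_tool(
  rows=[
    [0,0,0,0,0,-0.1,-0.3],
    [0,0,0,0,0,-0.2,-0.3],
    [0,0,0,0,0,-0.3,-0.3],
    [0,0,0,0,0,-0.5,-0.3],
    [0,0,0,0,0,-0.5,-0.3],
  ],
)

```text
time: 26.38
eef_pos: [0.5075, -0.1799, 0.2612]
tcp_rot: [[-0.997, -0.016, 0.08], [-0.016, 1.0, 0.001], [-0.08, -0.0, -0.997]]
contact_force: [1.1, 0.2, 0.2]
grip_width: 0.03
finger_force: 0.0
```

>>> servo_tool(
  rows=[
    [0,0,0,0,0,-0.6,-0.3],
    [0,0,0,0,0,-0.5,-0.3],
    [0,0,0,0,0,-0.3,-0.3],
    [0,0,0,0,0,0,-0.3],
    [0,0,0,0,0,0,-0.3],
  ],
)

```text
time: 26.8
eef_pos: [0.5036, -0.1798, 0.3165]
tcp_rot: [[-0.996, -0.016, 0.082], [-0.016, 1.0, 0.002], [-0.082, 0.0, -0.997]]
contact_force: [-0.4, 0.3, -0.6]
grip_width: 0.03
finger_force: 0.0
```

```bash
python3 - <<'E'
from h import *
w=read_camera("wrist");sc=read_camera("scene")
a=cv2.resize(sc[150:250,310:430],(480,400),interpolation=cv2.INTER_CUBIC)
b=cv2.resize(w,None,fx=.5,fy=.5);o=np.zeros((400,800,3),np.uint8);o[:,:480]=a;o[:200,480:]=b
cv2.imwrite("pics/f5.png",o)
E
```

```text
(no output)
```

View pics/f5.png

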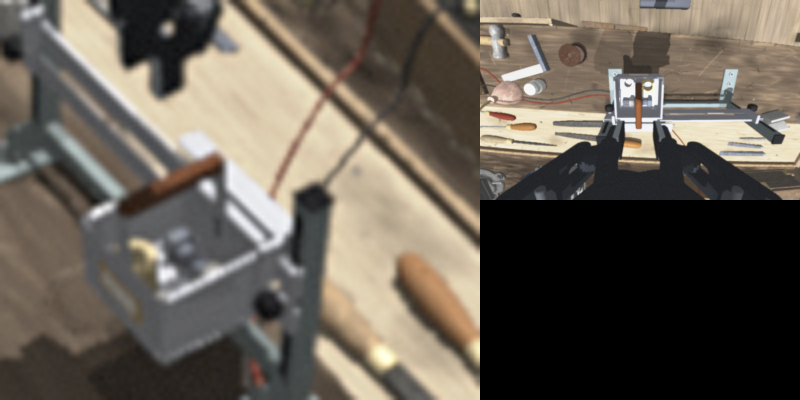

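The caddy hangs freely at the right-hand lug, under the keeper, with both bushes and the bolt inside. The gripper is clear of it.

```bash
python3 -c "
from plant import *
print(close_job())"
```

```text
the job is handed in; nothing more can be done
None
```

The caddy hangs on the rail against the right-hand lug, under the keeper, let go and with its contents inside; I handed the job in at about 27 s of the 72 s allowed, and no verdict came back.

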